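# Hang the marble sample board on the revolving rack

### The arm

A 6-joint arm with a two-finger parallel gripper is mounted at the origin on the work surface. World frame = base frame: x ahead of the robot, y to its left, z up, the work surface at z = 0. Lengths are in mm, angles in rad, forces in N, time in s.
With the tool pointing down it reaches from about 300 to 875 mm from the base axis. Payload 6.4 kg.
Tool frame: the origin (TCP) lies midway between the tips of the shut fingers; the grasp point (between the pads) lies 19 mm behind it; z points along the fingers, y is the direction in which the jaws open and shut (so a half turn about z gives the same grasp; the last joint's range is limited). The gripper opens to 85 mm and grips with 20 to 120 N. Pads are 22 mm wide; open, the fingers measure 114 mm over their backs; the gripper's body (76 mm by 85 mm) begins 54 mm behind the grasp point. The pads swing forward as they close: fully open they stand 13 mm farther back than shut.
Start: joints at [1.041, 0.181, 1.607, -0, 1.354, -0.206], TCP at [182.937, 545.138, 209.088] pointing down, gripper open.
Joint ranges: [-2.99, 2.99], [-0.89, 2.07], [0.3, 2.58], [-1.14, 4.28], [0, 2.63], [-3.12, 3.12]. Speed limits (rad/s): [2.57, 2.57, 3.01, 3.14, 3.14, 3.14].

### API

Orientations are given as a unit quaternion [x, y, z, w].
In Python, from plant import env gives the robot as it stands.
- The arm moves only by the shell command python3 -m creep 'ROWS' [OPENING] [FORCE]. ROWS is a JSON object of lists of equal length, an entry for each row: "linear": the shift along the tool's x, y, z in mm, a list of three; "rot": the turn, a rotation vector about the tool's x, y, z in rad, a list of three. A call has 1 to 20 rows; each row is the pose to reach, as a shift and turn from the pose commanded when the call began, along the tool's axes at that moment; what a row does not reach only later rows make up. A row lasts 1/12 s, in which the tool goes at most 41.7 mm and 7.16 degrees, less where a joint would pass 70% of its speed; a pose out of reach is approached as far as the arm can. A call with a gripper value outside its range is refused whole. OPENING is the opening, from 0 (shut) to 1 (fully open), set as the call begins (- or left out, the last holds). The fingers move at their own pace and stop on an object; FORCE is the grip in N (left out, the last holds). Time passes only in rows, so rows that repeat a pose let the fingers close. It gives the time, the measured TCP pose, the force and the opening at its end, in the units of the state.
- env.get_state(): the state, without advancing time (a new reading comes with each control period).
- env.camera(name): name is "scene" or "top" or "wrist"; returns a dict with "image" (480x640x3 uint8, red, green, blue), "z_map" (480x640 float32, mm along the optical axis (not along the pixel's ray), 0 where there is no reading), "camera_matrix" (3x3 intrinsics, pixels), "R" (3x3) and "t" (3): a world point X has camera coordinates R X + t; the wrist camera has in their place "tool_from_camera" (4x4, takes a point from camera to tool coordinates, whose origin is the TCP and whose axes are the flange's). Camera axes: x right, y down, z forward; pixel columns grow to the right and rows downward; lengths in mm; the calibration is good to about 2 mm. A picture is of the moment at which its call begins: read the wrist's pose just before it.
- env.hand_in(): hands the job in, once; it reports no verdict.
The state is a dict: "time_s": time; "qpos": joint angles; "qd": joint speeds; "joint_torque": joint torques, N m; "ee_pos": TCP position; "orientation": TCP orientation; "force": force on the tool from outside, world axes, zero at the start; "wrist_torque": the same for the moment, N m; "width": finger opening in mm.
Only numpy, scipy, OpenCV 4.12 (cv2) and the standard library are available. Lean on these libraries where they do the work, as an engineer would, in place of code of your own. Each camera call takes 0.05 s, during which the arm holds its last target. There are 200 camera calls.

### The job

Turn the revolving rack so that its one empty stud comes round to the front, in line with the brass pointer on its base, then take the sample board from the easel, turn it so that its glass marbles will face outward, away from the rack's post, and hang it upright on that stud by its keyhole: pressed back against the sprung washer and let right down until the stud is at the top of the slot. Leave that stud and its board at the front, and do not shift or knock over the other things on the shelf.

Things in the scene. Friction and masses are not known exactly. Their poses are not given: they have to be found in the camera images.
- rack_base: Fixed round wooden base of the revolving rack, 150 mm across, 16 mm high; origin at the centre of its underside, on the rack's upright turning axis, z up. A brass pointer on it sticks out along its -x axis (to 106 mm from the axis) and marks the front. The rack turns on it either way without end, with light friction (about 0.07 N m), and stays where it is left.
- hub (a point): Point on the rack's axis, 160 mm above the shelf, in the turning wooden hub (radius 20 mm, 128 to 203 mm high). Four level steel studs stick out of it at right angles at this height. Three carry boards like the sample board, fixed to the rack (85 to 205 mm high, 78 to 95 mm from the axis, 70 mm wide, square to their stud); the fourth is empty. Same axes as point stud.
- stud (a point): Point on the empty stud's neck, 82 mm from the rack's axis, 160 mm above the shelf, where the middle of a hung board's thickness sits. It turns with the rack: -x points outward along the stud, z up. The neck is 6 mm thick and ends in a round head 13 mm across, its bevelled underside 86 mm and its outer end 91.5 mm from the axis.
- washer (a point): Centre of the resting place of the sprung steel washer's front face, on the empty stud, 81 mm from the axis, 5 mm behind the head; same axes as point stud. The washer (28 mm across) gives way up to 8 mm towards the axis: about 2 N to start, 3.5 N when there is just room for a board behind the head, 6 N at its hard stop. Let go, it clamps the board against the head. The point does not follow the washer.
- sample_center (a point): Centre of the sample board, a loose plywood plate 70 mm wide (y), 120 mm tall (z, up the board), 8 mm thick (x), 50 to 100 g. Its +x face carries three glass half marbles, 17 mm across, 9 mm proud, in a row 37 mm below this centre; its -x face is bare. It starts on the easel, leaning 30 degrees from upright, top towards the easel's -x, marbles on the upper side; its top 45 mm stands free.
- sample_slot (a point): Point in the sample board's keyhole where a stud's neck is centred when the board hangs fully down: 14.5 mm above the board's centre, 45.5 mm below its top edge, mid-thickness; same axes as the board. The slot here is 9 mm wide and ends 3 mm above; below, it widens to the keyhole's wide part, 18 mm wide and 20 mm tall, whose centre is 24.5 mm below this point.
- sample_face (a point): Point on the marble side of the sample board, 10 mm along its +x from point sample_slot; same axes.
- easel: Fixed plywood easel, foot 120 x 100 mm; origin at the centre of its underside, z up. Its board leans 30 degrees back towards its -x, ends about 90 mm above the shelf; the ledge under the sample board has a lip 8 mm high.
- wedge: Black rubber doorstop wedge, 128 x 42 mm, 36 mm high; origin under its centre. Leave alone.
- shot: Chrome shot glass, 46 mm across, 58 mm high; origin under its centre. Leave alone.
- ashtray: Dark brown bakelite ashtray, 104 mm across, 26 mm high; origin under its centre. Leave alone.
- jug: Marbled clay jug with one handle, about 96 mm across, 135 mm high; origin under its centre. Leave alone.
- tin: Bare metal tin, 72 mm across, 100 mm high; origin under its centre. Leave alone.
- gauge: Brass sizing ring, 60 mm across, 14 mm high, lying flat; origin under its centre. Leave alone.
Not all that is in view belongs to the job. Of the things shaped like the part that bears sample_center, the wooden one is meant.

How it is judged (in metres and radians):
On the way, in this order (a step that is already met when the one before it is completed fails the run):
1. the empty stud has been brought round to the front, in line with the pointer (y of stud in the frame of rack_base between -0.02 and 0.02 m and x of stud in the frame of rack_base below -0.05 m), for 0.3 s.
2. the sample board is on the stud, marbles outward, stud at the top of its slot (x of sample_slot in the frame of stud between -0.004 and 0.004 m and y of sample_slot in the frame of stud between -0.004 and 0.004 m and z of sample_slot in the frame of stud between -0.004 and 0.004 m and x of sample_face in the frame of stud below -0.004 m and angle between sample_center's own z axis and vertical below 0.17 rad), for 0.2 s.
At the end, for the whole second after the job is handed in: The stud that was empty points to the front within 20 mm sideways at the neck (about 14 degrees), and the sample board hangs on it behind the head: slot point within 4 mm of the stud's point along each axis, upright within 10 degrees, marbles outward, released and at rest (all of step 1 and all of step 2 and linear speed of sample below 0.03 m/s and contact force between sample and the fingers below 0.05 N); the robot touches nothing.
It fails at once if one of the other things on the shelf is shifted by more than 30 mm or tipped (distance of any of wedge, shot, ashtray, jug, tin, gauge from where it was at the start of the episode above 0.03 m or angle between any of wedge, shot, ashtray, jug, tin, gauge's own z axis and vertical above 0.4 rad).
It also fails if it takes over 72 s, if anything falls off the work surface, if the arm or the gripper's body presses on something with over 40 N, if the wrist force passes 120 N, or if a joint passes its speed limit or range.

## Working session

There is one attempt and no reset: what is moved stays moved. The work goes in short steps, Python scripts to look and compute and a shell command to move; the robot and the scene stay as the last step left them, time stands still between calls to the robot, and variables do not carry over. Pictures are saved under pics/ and viewed, about 8 in all and at most 12, crops included, and the job is handed in when it is done.

```bash
ls; mkdir -p pics; python3 - <<'E'
from plant import env
import cv2,numpy as np
s=env.get_state();print({k:np.round(v,3) for k,v in s.items()})
for n in ["scene","top"]:
    c=env.camera(n);cv2.imwrite(f"pics/{n}0.png",c["image"][:,:,::-1]);np.savez(f"{n}0.npz",**c)
    print(n,c["camera_matrix"],c["R"],c["t"])
E
```

```text
pics
{'time_s': np.float64(0.0), 'qpos': array([ 1.041,  0.182,  1.608, -0.   ,  1.354, -0.206]), 'qd': array([0.001, 0.001, 0.002, 0.002, 0.   , 0.001]), 'joint_torque': array([ 1.0000e-03, -4.4487e+01, -3.5134e+01, -0.0000e+00,  9.0000e-03,
        0.0000e+00]), 'ee_pos': array([182.612, 544.576, 208.179]), 'orientation': array([ 0.161,  0.987, -0.001, -0.   ]), 'force': array([-0.134, -0.392,  0.431]), 'wrist_torque': array([ 0.009,  0.066, -0.016]), 'width': np.float64(85.527)}
scene [[530.63985954   0.         318.11247182]
 [  0.         530.63985954 237.3405709 ]
 [  0.           0.           1.        ]] [[-0.68897619  0.72476782  0.00483911]
 [ 0.57055857  0.54647551 -0.61304766]
 [-0.44696167 -0.41961424 -0.79003111]] [ 369.42816906 -226.23619566 1608.67380672]
top [[599.63372903   0.         316.71192918]
 [  0.         599.63372903 239.7684836 ]
 [  0.           0.           1.        ]] [[-0.02128904 -0.99976953 -0.00276675]
 [-0.99650255  0.02144298 -0.08076427]
 [ 0.08080498  0.00103768 -0.99672939]] [   5.66130884  549.76019023 1373.55953457]
```

View pics/scene0.png

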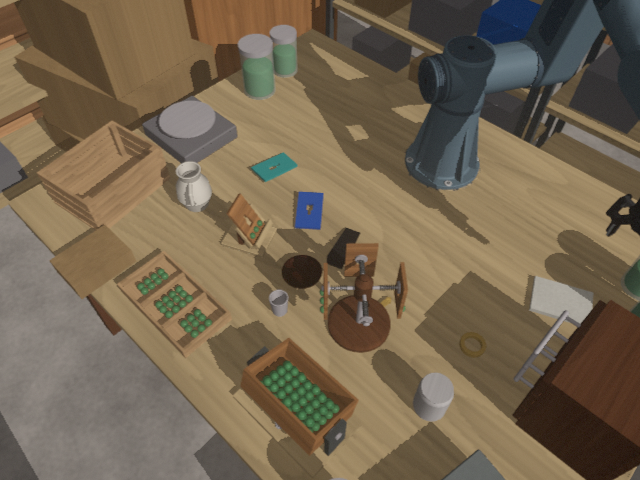

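View pics/top0.png

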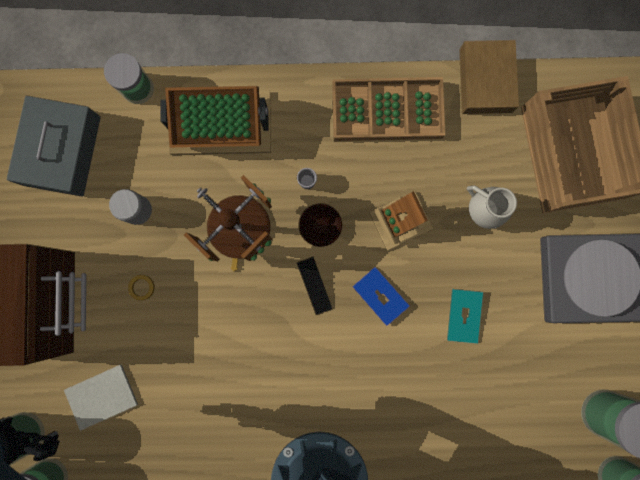

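The rack is at top-view pixel (240,225), with its brass pointer at (236,265) facing the robot. The empty stud points up-left, with its tip at (203,190). The wooden sample board is on the easel at (400,218), marbles at lower left. The blue and teal plates are decoys.

```bash
cat > h.py <<'E'
import numpy as np,cv2
from scipy.spatial.transform import Rotation as Rn
def cloud(c):
    K,R,t,z=c["camera_matrix"],c["R"],c["t"],c["z_map"]
    v,u=np.mgrid[:480,:640]
    P=np.stack([(u-K[0,2])/K[0,0]*z,(v-K[1,2])/K[1,1]*z,z],-1)
    W=(P-t)@R   # R^T (P-t)
    W[z<=0]=np.nan
    return W
E
python3 - <<'E'
from h import *
c=np.load("top0.npz");W=cloud(c);im=c["image"].astype(int)
np.set_printoptions(precision=1,suppress=True)
# base disc & pointer
sub=(slice(180,280),slice(180,290))
w=W[sub];I=im[sub]
m=(w[...,2]>8)&(w[...,2]<24)
p=w[m][:,:2];r=cv2.minEnclosingCircle(p.astype(np.float32));print("disc",len(p),r)
hsv=cv2.cvtColor(c["image"],cv2.COLOR_RGB2HSV)[sub]
y=(hsv[...,0]>15)&(hsv[...,0]<30)&(hsv[...,1]>130)&(w[...,2]>3)&(w[...,2]<40)
print("pointer",y.sum(),w[y].mean(0) if y.any() else None, np.round(w[85,50:62],0).tolist())
print("stud tip pix", hsv[10:14,18:30].tolist()[1][:3])
# high parts of rack
for lo,hi in [(145,185),(188,200),(200,215),(215,260)]:
    m=(w[...,2]>lo)&(w[...,2]<hi);q=w[m];print(lo,hi,m.sum(),q.mean(0) if m.any() else 0)
    if lo!=188:
      vis=m.astype(np.uint8)
      n,l,st,ce=cv2.connectedComponentsWithStats(vis)
      for i in range(1,n):
        if st[i,4]>8:
          qq=w[l==i];print("  ",st[i,4],ce[i]+[180,180],qq.mean(0),qq.min(0),qq.max(0))
# sample board plane
sub=(slice(180,255),slice(365,440));w=W[sub]
m=(w[...,2]>15);q=w[m];print("easel",m.sum(),q.min(0),q.max(0))
np.save("easel.npy",q)
for n,(u,v,r) in dict(jug=(492,205,30),ash=(320,225,25),tin=(130,207,25),shot=(307,178,14),wedge=(315,285,35),gauge=(142,287,15)).items():
    s=W[v-r:v+r,u-r:u+r].reshape(-1,3);s=s[s[:,2]>8];print(n,s.mean(0),s.min(0),s.max(0))
b=np.concatenate([c["image"][180:280,180:300],c["image"][180:280,350:470]],1)
cv2.imwrite("pics/crop0.png",cv2.resize(b[:,:,::-1],None,fx=3.3,fy=5.5/1.6667,interpolation=cv2.INTER_CUBIC))
E
```

```text
disc 2248 ((580.1552734375, 189.99940490722656), 153.2068634033203)
pointer 119 [535.2 177.5  11.7] [[496.0, 199.0, 2.0], [496.0, 196.0, 11.0], [496.0, 193.0, 15.0], [496.0, 191.0, 8.0], [496.0, 189.0, 8.0], [496.0, 186.0, 10.0], [496.0, 184.0, 11.0], [496.0, 183.0, 4.0], [496.0, 181.0, -1.0], [496.0, 179.0, -4.0], [496.0, 175.0, 4.0], [496.0, 174.0, 1.0]]
stud tip pix [[0, 15, 86], [20, 10, 76], [0, 7, 115]]
145 185 839 [582.6 176.4 165.8]
   343 [242.8 216.2] [591.1 147.4 165.7] [534.3 105.7 145.7] [665.7 185.7 185. ]
   10 [258.3 188.7] [648.6 114.3 165.2] [644.2 110.9 161.8] [652.4 119.2 170.4]
   181 [207.9 198.5] [630.1 220.6 165.2] [596.3 188.  149.8] [653.5 244.1 184.8]
   14 [267.1 202.1] [619.8  96.4 164. ] [616.8  92.9 145.6] [621.6 102.1 183.3]
   196 [208.3 239.6] [543.3 220.  165.9] [502.4 190.3 147.6] [576.3 258.5 184.5]
   87 [257.1 247.2] [525.3 118.3 165.4] [501.8  94.2 145.9] [549.4 143.4 184.2]
188 200 212 [572.6 171.  192.7]
200 215 456 [562.  163.2 206.1]
   111 [255.6 189.7] [639.7 115.7 206.4] [618.2  92.9 201.8] [660.3 141.3 211.4]
   47 [225.3 216.1] [587.3 178.4 203.1] [579.4 170.8 200.3] [595.9 187.3 207. ]
   151 [253.5 244.4] [528.2 121.4 206.3] [501.3  95.8 200.2] [555.  147.  212.2]
   147 [196.2 244.8] [530.  237.1 206.5] [502.7 211.9 200.7] [556.4 264.  212.5]
215 260 0 0
easel 1784 [ 527.3 -276.3   15. ] [ 657.6 -132.4  145.4]
jug [ 612.6 -395.1   86.9] [ 556.1 -487.     8. ] [ 694.7 -344.1  144.8]
ash [585.9 -14.2  19.7] [529.9 -71.8   8. ] [636.9  36.7  35.5]
tin [628.5 410.   83.8] [592.2 378.6   8. ] [699.  492.8 110.3]
shot [695.6  15.   39.3] [669.6 -16.7   8. ] [732.   41.9  65.6]
wedge [449.4   3.7  21.9] [367.9 -78.1   8. ] [520.6  77.8  42. ]
gauge [449.2 406.9  14.8] [420.9 372.    8. ] [484.6 437.2  26.3]
```

View pics/crop0.png

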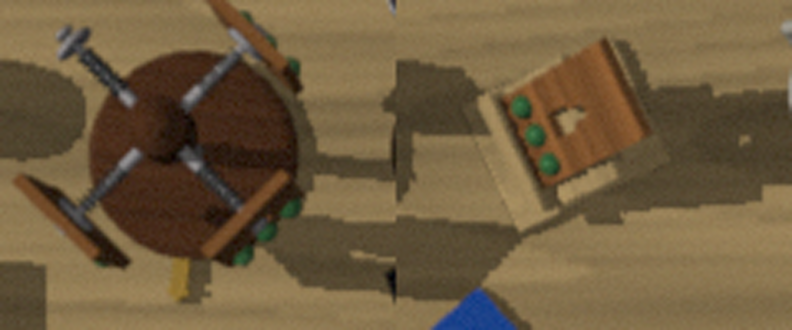

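```bash
python3 - <<'E'
from h import *
np.set_printoptions(precision=3,suppress=True)
c=np.load("top0.npz");W=cloud(c)
K,R,t=c["camera_matrix"],c["R"],c["t"]
def ray(u,v,z):
    d=R.T@np.linalg.solve(K,[u,v,1]);o=-R.T@t
    return o+d*(z-o[2])/d[2]
hsv=cv2.cvtColor(c["image"],cv2.COLOR_RGB2HSV)
# pointer mask by colour
m=np.zeros((480,640),bool);m[256:275,225:245]=1
y=m&(hsv[...,1]>150)&(hsv[...,2]>100)
vv,uu=np.nonzero(y);print("ptr px",len(uu),uu.mean(),vv.mean(),uu.min(),uu.max(),vv.min(),vv.max())
if len(uu):
  for v in range(vv.min(),vv.max()+1):print(v,uu[vv==v].min(),uu[vv==v].max(),ray(uu[vv==v].mean(),v,10))
print("headpix->z160",ray(203,192,160),ray(202,193,160))
# board
m=np.zeros((480,640),bool);m[185:240,380:432]=1
b=m&(hsv[...,1]>125)&(hsv[...,0]<16)
print("hsv board",hsv[205,415],"easel",hsv[228,395], "table",hsv[245,400],b.sum())
n,l,st,ce=cv2.connectedComponentsWithStats(b.astype(np.uint8));i=1+st[1:,4].argmax();b=l==i
P=W[b];P=P[np.isfinite(P[:,0])]
for k in range(4):
    o=P.mean(0);nrm=np.linalg.svd(P-o)[2][2];nrm*=np.sign(nrm[2]);r=(P-o)@nrm;
    if k<3:P=P[abs(r)<max(2*r.std(),1.5)]
print("n",nrm,"tilt",np.degrees(np.arccos(nrm[2])),"az",np.degrees(np.arctan2(nrm[1],nrm[0])),"res",r.std(),len(P))
# outline: rays of mask pixels onto plane
vv,uu=np.nonzero(cv2.morphologyEx(b.astype(np.uint8),cv2.MORPH_CLOSE,np.ones((9,9))))
D=np.linalg.solve(K,np.stack([uu,vv,np.ones(len(uu))])).T@R;C=-R.T@t
Q=C+D*(((o-C)@nrm)/(D@nrm))[:,None]
az=np.arctan2(nrm[1],nrm[0]);ey=np.array([-np.sin(az),np.cos(az),0]);ez=np.cross(nrm,ey)
q=np.stack([(Q-o)@ey,(Q-o)@ez],-1).astype(np.float32)
print("rect",cv2.minAreaRect(q),q.min(0),q.max(0))
(cy,cz),_,_=cv2.minAreaRect(q)
cen=o+cy*ey+cz*ez;print("face centre",cen,"ey",ey,"ez",ez, "top mid",o+cy*ey+q[:,1].max()*ez,"bottom",o+cy*ey+q[:,1].min()*ez)
E
```

```text
ptr px 64 234.578125 263.59375 231 244 256 270
256 242 244 [516.304 167.455  10.   ]
257 243 243 [513.958 167.481  10.   ]
258 233 236 [512.039 187.429  10.   ]
259 233 236 [509.694 187.453  10.   ]
260 233 236 [507.35  187.477  10.   ]
261 232 236 [505.031 188.672  10.   ]
262 232 236 [502.688 188.696  10.   ]
263 233 236 [500.321 187.548  10.   ]
264 232 236 [498.004 188.743  10.   ]
265 232 236 [495.663 188.767  10.   ]
266 232 236 [493.322 188.791  10.   ]
267 231 236 [491.007 189.985  10.   ]
268 231 236 [488.668 190.009  10.   ]
269 232 236 [486.304 188.862  10.   ]
270 233 234 [483.991 190.056  10.   ]
headpix->z160 [644.95  231.704 160.   ] [642.863 233.829 160.   ]
hsv board [ 14 169 143] easel [ 65 123 104] table [ 17 109  82] 956
n [-0.35   0.79   0.503] tilt 59.81491998834656 az 113.8933365029032 res 1.665739985400688 864
rect ((0.17751312255859375, -8.269451141357422), (71.02689361572266, 126.75041961669922), 0.6127882599830627) [-35.372 -71.444] [35.905 55.455]
face centre [ 595.475 -199.121   91.213] ey [-0.914 -0.405  0.   ] ez [ 0.204 -0.46   0.864] top mid [ 608.452 -228.415  146.297] bottom [ 582.609 -170.079   36.604]
```

Rack axis is about (585,176), with the front at azimuth about 172.5° and the empty stud at about 43.6°. I'll grip the stud head from above and drag it round by about 129°.

```bash
python3 -m creep '{"linear":[[0,0,-40],[-542,-138,-40],[-542,-138,-40],[-542,-138,-40],[-542,-138,-40],[-542,-138,-40],[-542,-138,-40],[-542,-138,-40],[-542,-138,-40],[-542,-138,-40],[-542,-138,-40],[-542,-138,-40],[-542,-138,-40],[-542,-138,-40],[-542,-138,-40],[-542,-138,-40],[-542,-138,-40],[-542,-138,-40],[-542,-138,-40],[-542,-138,-40]],"rot":[[0,0,0],[0,0,2.058],[0,0,2.058],[0,0,2.058],[0,0,2.058],[0,0,2.058],[0,0,2.058],[0,0,2.058],[0,0,2.058],[0,0,2.058],[0,0,2.058],[0,0,2.058],[0,0,2.058],[0,0,2.058],[0,0,2.058],[0,0,2.058],[0,0,2.058],[0,0,2.058],[0,0,2.058],[0,0,2.058]]}' 0.5 20
python3 - <<'E'
from plant import env
from h import *
np.set_printoptions(precision=2,suppress=True)
s=env.get_state();R=Rn.from_quat(s["orientation"]).as_matrix();print(s["ee_pos"],R,s["qpos"],s["width"])
c=env.camera("wrist");cv2.imwrite("pics/w1.png",c["image"][:,:,::-1]);np.savez("w1.npz",ee=s["ee_pos"],Rt=R,**c)
print(c["tool_from_camera"],c["camera_matrix"])
E
```

```text
time_s: 1.77
ee_pos: [652.6, 241.8, 248.5]
orientation: [0.928, 0.372, -0.0, -0.0]
force: [-0.1, -0.9, -0.5]
width: 43.1
[652.64 241.77 248.49] [[ 0.72  0.69 -0.  ]
 [ 0.69 -0.72 -0.  ]
 [-0.   -0.   -1.  ]] [0.18 0.42 1.22 0.   1.5  0.99] 43.050765823755256
[[   0.     -0.96   -0.27   66.73]
 [   1.      0.      0.     -0.16]
 [  -0.     -0.27    0.96 -164.97]
 [   0.      0.      0.      1.  ]] [[346.31   0.   318.74]
 [  0.   346.31 240.7 ]
 [  0.     0.     1.  ]]
```

View pics/w1.png

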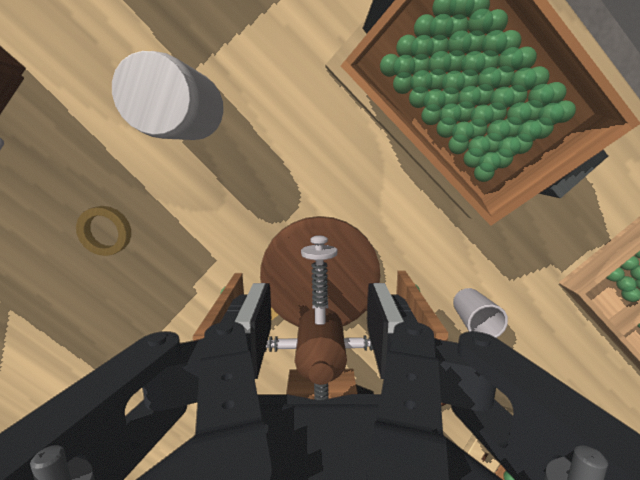

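Wrist view: the stud head is at (319,241), centred between the fingers (240–400). The washer is just inside it at row 252. Descending, then closing on the head.

```bash
python3 -m creep '{"linear":[[0,0,40],[0,0,80],[0,0,104],[0,0,104]],"rot":[[0,0,0],[0,0,0],[0,0,0],[0,0,0]]}' && python3 -m creep '{"linear":[[0,0,0],[0,0,0],[0,0,0],[0,0,0],[0,0,0],[0,0,0]],"rot":[[0,0,0],[0,0,0],[0,0,0],[0,0,0],[0,0,0],[0,0,0]]}' 0 20
```

```text
time_s: 2.15
ee_pos: [648.1, 241.1, 137.3]
orientation: [0.928, 0.372, -0.006, -0.001]
force: [-1.0, -0.0, -0.9]
width: 42.3
time_s: 2.65
ee_pos: [654.2, 242.3, 147.1]
orientation: [0.929, 0.371, 0.002, 0.0]
force: [2.0, 1.4, 1.2]
width: -0.1
```

```bash
python3 - <<'E'
from plant import env
from h import *
s=env.get_state();print(s["ee_pos"],s["force"],s["width"])
c=env.camera("wrist");a=c["image"][150:400,170:470,::-1]
b=env.camera("scene")["image"][220:360,280:440,::-1]
a=cv2.resize(a,(480,400));b=cv2.resize(b,(320,280),interpolation=cv2.INTER_CUBIC)
o=np.zeros((400,800,3),np.uint8);o[:,:480]=a;o[:280,480:]=b;cv2.imwrite("pics/w2.png",o)
E
```

```text
[654.19080323 242.29675715 147.09431359] [2.02349014 1.40077457 1.23875262] -0.0936383149153011
```

View pics/w2.png

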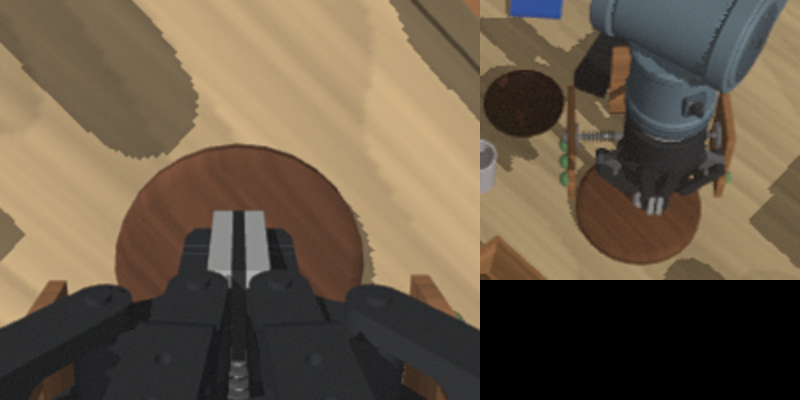

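The fingers shut just outside the head, which slipped out. I'll reopen, move 9 mm inward so they straddle the washer and head loosely, and drag the stud round.

```bash
python3 -m creep '{"linear":[[0,0,0],[0,0,0],[0,0,0],[0,0,0],[0,0,0],[-9,0,0],[-9,0,0]],"rot":[[0,0,0],[0,0,0],[0,0,0],[0,0,0],[0,0,0],[0,0,0],[0,0,0]]}' 0.5 && python3 -m creep '{"linear":[[0,0,0],[0,0,0],[0,0,0]],"rot":[[0,0,0],[0,0,0],[0,0,0]]}' 0.38 && python3 -m creep '{"linear":[[-0.2,-5.9,0],[-1.3,-14.8,0],[-3.7,-24.9,0],[-7.3,-34.6,0],[-12.1,-43.8,0],[-18,-52.3,0],[-24.9,-60.1,0],[-32.7,-67,0],[-41.2,-72.9,0],[-50.4,-77.7,0],[-60.1,-81.3,0],[-70.2,-83.7,0],[-80.6,-84.9,0],[-90.9,-84.8,0],[-101.2,-83.4,0],[-111.3,-80.8,0],[-120.9,-77,0],[-128.8,-72.9,0],[-135,-68.8,0],[-139.6,-65.1,0]],"rot":[[0,0,-0.07],[0,0,-0.175],[0,0,-0.297],[0,0,-0.419],[0,0,-0.541],[0,0,-0.663],[0,0,-0.785],[0,0,-0.908],[0,0,-1.03],[0,0,-1.152],[0,0,-1.274],[0,0,-1.396],[0,0,-1.518],[0,0,-1.641],[0,0,-1.763],[0,0,-1.885],[0,0,-2.007],[0,0,-2.112],[0,0,-2.199],[0,0,-2.269]]}'
```

```text
time_s: 3.33
ee_pos: [646.0, 234.6, 145.1]
orientation: [0.929, 0.371, -0.0, 0.0]
force: [0.1, -1.8, 1.1]
width: 42.7
time_s: 3.58
ee_pos: [646.4, 235.7, 145.0]
orientation: [0.929, 0.371, -0.0, -0.0]
force: [0.4, 0.0, 1.3]
width: 32.5
time_s: 5.25
ee_pos: [500.0, 186.7, 145.1]
orientation: [0.054, 0.999, 0.0, -0.0]
force: [0.4, 1.6, 0.8]
width: 32.4
```

```bash
python3 -m creep '{"linear":[[0,0,0],[0,0,0],[0,0,0],[0,0,0],[0,0,-35],[0,0,-75],[0,0,-115],[0,0,-115]],"rot":[[0,0,0],[0,0,0],[0,0,0],[0,0,0],[0,0,0],[0,0,0],[0,0,0],[0,0,0]]}' && python3 - <<'E'
from plant import env
from h import *
np.set_printoptions(precision=2,suppress=True)
s=env.get_state();R=Rn.from_quat(s["orientation"]).as_matrix();print(s["ee_pos"],R,s["qpos"])
c=env.camera("wrist");np.savez("w3.npz",ee=s["ee_pos"],Rt=R,**c)
a=c["image"][:,:,::-1]
t=env.camera("top");np.savez("top3.npz",**t)
W=cloud(t)[180:280,180:290]
m=((W[...,2]>200)&(W[...,2]<215)).astype(np.uint8)
n,l,st,ce=cv2.connectedComponentsWithStats(m)
for i in range(1,n):
  if st[i,4]>15: print(st[i,4],W[l==i].mean(0))
o=np.zeros((480,800,3),np.uint8);o[:,:480]=a[:,80:560];o[:330,480:800]=cv2.resize(t["image"][180:290,180:287,::-1],(320,330),interpolation=cv2.INTER_CUBIC)
cv2.imwrite("pics/w3.png",o)
E
```

```text
time_s: 5.92
ee_pos: [504.6, 187.8, 269.2]
orientation: [0.057, 0.998, 0.001, 0.007]
force: [0.5, -0.3, 0.7]
width: 32.4
[504.61 187.77 269.21] [[-0.99  0.11  0.01]
 [ 0.11  0.99  0.  ]
 [-0.01  0.   -1.  ]] [ 0.14  0.04  1.64  0.    1.45 -1.32]
81 [616.34 256.73 206.09]
149 [573.94  97.41 206.22]
48 [586.61 178.67 202.84]
```

View pics/w3.png

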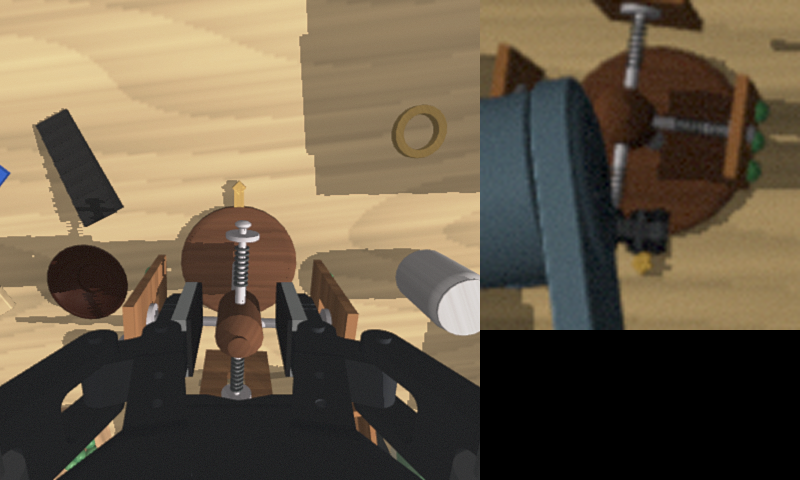

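The stud now lines up with the pointer: head at crop (244,226), pointer at (238,183). Now I'll work out the move to a standoff above the board's top edge.

```bash
cat >> h.py <<'E'
def to(s,p,R1):
    R0=Rn.from_quat(s["orientation"]).as_matrix()
    return np.round(R0.T@(np.array(p)-s["ee_pos"]),1).tolist(),np.round(Rn.from_matrix(R0.T@R1).as_rotvec(),4).tolist()
def frame(az,lean): # board normal azimuth (deg), lean from upright (deg); tool y=-n, z down the board
    a,l=np.radians([az,lean]);n=np.array([np.cos(l)*np.cos(a),np.cos(l)*np.sin(a),np.sin(l)])
    ey=np.array([-np.sin(a),np.cos(a),0]);ez=np.cross(n,ey);return np.stack([-ey,-n,-ez],1)
def rayw(c,u,v,z):
    T=c["tool_from_camera"];d=c["Rt"]@T[:3,:3]@np.linalg.solve(c["camera_matrix"],[u,v,1]);o=c["ee"]+c["Rt"]@T[:3,3]
    return o+d*(z-o[2])/d[2]
E
python3 - <<'E'
from plant import env
from h import *
s=env.get_state();print(s["ee_pos"],s["qd"].max())
print(to(s,(624.4,-264.5,206.7),frame(113.9,30)))
c=np.load("w3.npz");print("head",rayw(c,324,226,163),"ptr tip",rayw(c,318,183,10))
E
```

```text
[501.59750836 187.22745131 262.3420139 ] 0.06837398646156366
([-172.8, -435.0, 55.9], [0.1906, 0.6792, 2.5347])
head [501.52067593 192.67449787 163.        ] ptr tip [484.84187424 189.94331221  10.        ]
```

```bash
python3 -m creep '{"linear":[[-173,-435,56],[-173,-435,56],[-173,-435,56],[-173,-435,56],[-173,-435,56],[-173,-435,56],[-173,-435,56],[-173,-435,56],[-173,-435,56],[-173,-435,56],[-173,-435,56],[-173,-435,56],[-173,-435,56],[-173,-435,56],[-173,-435,56],[-173,-435,56],[-173,-435,56],[-173,-435,56],[-173,-435,56],[-173,-435,56]],"rot":[[0.1906,0.6792,2.5347],[0.1906,0.6792,2.5347],[0.1906,0.6792,2.5347],[0.1906,0.6792,2.5347],[0.1906,0.6792,2.5347],[0.1906,0.6792,2.5347],[0.1906,0.6792,2.5347],[0.1906,0.6792,2.5347],[0.1906,0.6792,2.5347],[0.1906,0.6792,2.5347],[0.1906,0.6792,2.5347],[0.1906,0.6792,2.5347],[0.1906,0.6792,2.5347],[0.1906,0.6792,2.5347],[0.1906,0.6792,2.5347],[0.1906,0.6792,2.5347],[0.1906,0.6792,2.5347],[0.1906,0.6792,2.5347],[0.1906,0.6792,2.5347],[0.1906,0.6792,2.5347]]}' 0.6 40
python3 - <<'E'
from plant import env
from h import *
np.set_printoptions(precision=2,suppress=True)
s=env.get_state();print(s["qpos"],to(s,(624.4,-264.5,206.7),frame(113.9,30)))
E
```

```text
time_s: 7.68
ee_pos: [622.6, -264.2, 201.2]
orientation: [0.931, 0.26, -0.056, -0.25]
force: [-0.2, -0.4, -0.5]
width: 51.5
[-0.68  0.76  0.9   0.21  1.95  0.38] ([1.6, -1.7, -5.3], [0.0034, 0.038, 0.1167])
```

```bash
python3 -m creep '{"linear":[[0,0,0],[0,0,0],[0,0,0],[0,0,0],[0,0,0]],"rot":[[0.003,0.038,0.117],[0.003,0.038,0.117],[0.003,0.038,0.117],[0.003,0.038,0.117],[0.003,0.038,0.117]]}'
python3 - <<'E'
from plant import env
from h import *
np.set_printoptions(precision=2,suppress=True)
s=env.get_state();print(s["ee_pos"],to(s,(624.4,-264.5,206.7),frame(113.9,30)))
print("to grasp",to(s,(604.2,-218.8,120.1),frame(113.9,30)))
R=Rn.from_quat(s["orientation"]).as_matrix()
c=env.camera("wrist");np.savez("w4.npz",ee=s["ee_pos"],Rt=R,**c)
cv2.imwrite("pics/w4.png",c["image"][:,:,::-1])
T=c["tool_from_camera"]
# predicted top edge corners
F=frame(113.9,30)
for d in (-35,35):
    p=np.array([609.9,-231.6,144.3])+4*-F[:,1]+d*F[:,0]
    q=np.linalg.inv(T)@np.append(R.T@(p-s["ee_pos"]),1);k=c["camera_matrix"]@q[:3];print(k[:2]/k[2])
E
```

```text
time_s: 8.1
ee_pos: [623.4, -264.4, 203.6]
orientation: [0.944, 0.205, -0.052, -0.251]
force: [-0.2, -0.5, 0.0]
width: 51.5
[ 623.36 -264.36  203.55] ([0.9, -1.1, -3.0], [0.0042, 0.0009, 0.0101])
to grasp ([1.0, -1.5, 97.0], [0.0042, 0.0009, 0.0101])
[310.91 288.42]
[311.48 192.24]
```

View pics/w4.png

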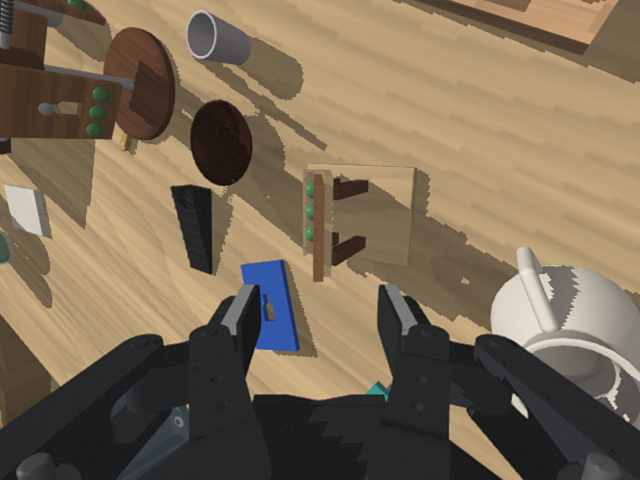

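The board stands edge-on at u 313–324, v 175–281, between the fingers. Its near corner is a bit off my prediction (281 against 288), so I'll check it in the wrist depth.

```bash
python3 - <<'E'
from h import *
np.set_printoptions(precision=1,suppress=True)
c=np.load("w4.npz");K=c["camera_matrix"];z=c["z_map"];T=c["tool_from_camera"]
v,u=np.mgrid[160:300,300:340];zz=z[160:300,300:340]
P=np.stack([(u-K[0,2])/K[0,0]*zz,(v-K[1,2])/K[1,1]*zz,zz],-1)
W=(P@T[:3,:3].T+T[:3,3])@c["Rt"].T+c["ee"]
F=frame(113.9,30);O=np.array([609.9,-231.6,144.3])
B=(W-O)@F   # x tool, y tool, z tool(down board) rel. to predicted top mid
hsv=cv2.cvtColor(c["image"],cv2.COLOR_RGB2HSV)[160:300,300:340]
for r in range(10,126,6):
    k=[(300+j,hsv[r,j,0],hsv[r,j,1],*np.round(B[r,j]).astype(int)) for j in range(12,28,3)]
    print(160+r,[tuple(int(x) for x in t) for t in k])
# mask wood
m=(hsv[...,0]<15)&(hsv[...,1]>110)&(abs(B[...,1])<15)&(B[...,2]<60)&(B[...,2]>-20)
print(m.sum(),np.percentile(B[m],[1,5,25,50,75,95,99],axis=0))
E
```

```text
170 [(312, 18, 91, 41, -6, 129), (315, 18, 90, 41, -2, 129), (318, 18, 91, 41, 1, 129), (321, 18, 90, 41, 4, 129), (324, 18, 89, 42, 7, 121), (327, 18, 90, 42, 10, 122)]
176 [(312, 17, 87, 35, -6, 129), (315, 13, 126, 37, -2, 105), (318, 13, 132, 37, 1, 104), (321, 13, 130, 37, 3, 103), (324, 18, 91, 41, 6, 61), (327, 17, 90, 41, 8, 60)]
182 [(312, 64, 96, 31, -5, 103), (315, 12, 131, 37, -2, 49), (318, 12, 125, 37, 0, 48), (321, 13, 129, 37, 3, 48), (324, 17, 88, 36, 6, 59), (327, 18, 90, 36, 8, 59)]
188 [(312, 64, 86, 26, -5, 97), (315, 12, 134, 37, -2, 9), (318, 12, 134, 37, 0, 9), (321, 12, 129, 37, 2, 9), (324, 13, 118, 37, 5, 9), (327, 18, 89, 31, 8, 59)]
194 [(312, 61, 82, 20, -5, 99), (315, 13, 133, 33, -2, 8), (318, 13, 129, 32, 0, 10), (321, 13, 130, 33, 3, 8), (324, 13, 121, 33, 5, 9), (327, 19, 86, 26, 8, 60)]
200 [(312, 18, 88, 10, -5, 128), (315, 14, 134, 28, -2, 9), (318, 13, 130, 28, 0, 9), (321, 14, 133, 28, 3, 9), (324, 16, 116, 28, 5, 9), (327, 18, 88, 20, 8, 61)]
206 [(312, 64, 90, 8, -5, 101), (315, 13, 134, 24, -2, 10), (318, 13, 131, 24, 1, 8), (321, 12, 130, 2
[... 1701 characters left out ...]
27, 18, 87, -39, 9, 59)]
272 [(312, 17, 94, -86, -5, 170), (315, 12, 129, -26, -1, 9), (318, 13, 133, -26, 1, 9), (321, 13, 133, -25, 3, 9), (324, 17, 92, -45, 7, 60), (327, 18, 87, -44, 9, 59)]
278 [(312, 18, 95, -94, -5, 170), (315, 12, 131, -31, -1, 10), (318, 13, 133, -30, 1, 9), (321, 13, 134, -30, 3, 8), (324, 18, 91, -90, 9, 161), (327, 18, 93, -89, 13, 158)]
284 [(312, 18, 90, 66, 0, -234), (315, 19, 92, -101, -1, 167), (318, 18, 90, -100, 2, 165), (321, 18, 90, -100, 6, 164), (324, 18, 93, -98, 10, 160), (327, 18, 91, -97, 13, 158)]
1020 [[-32.2  -2.8   7.5]
 [-28.9  -2.3   8. ]
 [-12.2  -0.8   8.6]
 [  6.2   1.1   9.1]
 [ 24.4   2.9   9.6]
 [ 36.9   4.4  20.3]
 [ 37.    4.7  55.6]]
```

Wrist depth puts the top edge 9 mm further down the board than the first estimate, and 2 mm sideways. Descending with that correction and gripping.

```bash
python3 -m creep '{"linear":[[3,-0.5,30],[3.3,-0.5,65],[3.3,-0.5,95],[3.3,-0.5,106],[3.3,-0.5,106],[3.3,-0.5,106]],"rot":[[0.004,0,0.01],[0.004,0,0.01],[0.004,0,0.01],[0.004,0,0.01],[0.004,0,0.01],[0.004,0,0.01]]}' 
python3 -m creep '{"linear":[[0,0,0],[0,0,0],[0,0,0],[0,0,0],[0,0,0],[0,0,0],[0,0,0],[0,0,0]],"rot":[[0,0,0],[0,0,0],[0,0,0],[0,0,0],[0,0,0],[0,0,0],[0,0,0],[0,0,0]]}' 0 60
python3 - <<'E'
from plant import env
from h import *
np.set_printoptions(precision=2,suppress=True)
s=env.get_state()
O=np.array([609.9,-231.6,144.3]);F=frame(113.9,30)
print((s["ee_pos"]-O)@F,to(s,O+F@[2.3,1,37],F),s["force"])
E
```

```text
time_s: 8.65
ee_pos: [605.3, -215.3, 113.0]
orientation: [0.945, 0.199, -0.054, -0.253]
force: [0.6, -0.8, 0.1]
width: 51.3
time_s: 9.32
ee_pos: [605.7, -216.4, 113.8]
orientation: [0.946, 0.199, -0.053, -0.252]
force: [0.8, -2.9, 5.2]
width: 5.4
[ 2.31  1.73 34.2 ] ([-0.0, -0.7, 2.8], [0.0037, -0.0021, -0.0023]) [ 0.78 -2.88  5.2 ]
```

```bash
python3 -m creep '{"linear":[[0,0,0],[0,0,0],[0,0,-15],[0,0,-40],[0,0,-80],[0,0,-120],[0,0,-160],[0,0,-160],[0,0,-160],[0,0,-160]],"rot":[[0,0,0],[0,0,0],[0,0,0],[0,0,0],[0,0,0],[0,0,0],[0,0,0],[0,0,0],[0,0,0],[0,0,0]]}'
python3 - <<'E'
from plant import env
from h import *
np.set_printoptions(precision=2,suppress=True)
s=env.get_state();print(s["ee_pos"],s["width"])
# hang pose: stud dir az 172, TCP 33mm... standoff
c=env.camera("wrist");R=Rn.from_quat(s["orientation"]).as_matrix();np.savez("w5.npz",ee=s["ee_pos"],Rt=R,**c)
b=env.camera("scene")["image"][100:260,170:340,::-1]
o=np.zeros((480,800,3),np.uint8);o[:,:480]=c["image"][:,80:560,::-1];o[:301,480:]=cv2.resize(b,(320,301),interpolation=cv2.INTER_CUBIC)
cv2.imwrite("pics/w5.png",o)
a=np.radians(172);F=frame(172,0)
ax=np.array([584.8,176.4,0]);d=np.array([np.cos(a),np.sin(a),0])
print("to standoff",to(s,ax+d*150+[0,0,270],F),ax+d*150)
E
```

```text
time_s: 10.15
ee_pos: [636.8, -288.0, 249.7]
orientation: [0.945, 0.199, -0.054, -0.253]
force: [0.0, 0.9, -1.5]
width: 5.8
[ 636.77 -288.    249.66] 5.774672313003345
to standoff ([11.9, -464.7, 245.1], [-0.4786, -0.2647, -0.9929]) [436.26 197.28   0.  ]
```

View pics/w5.png

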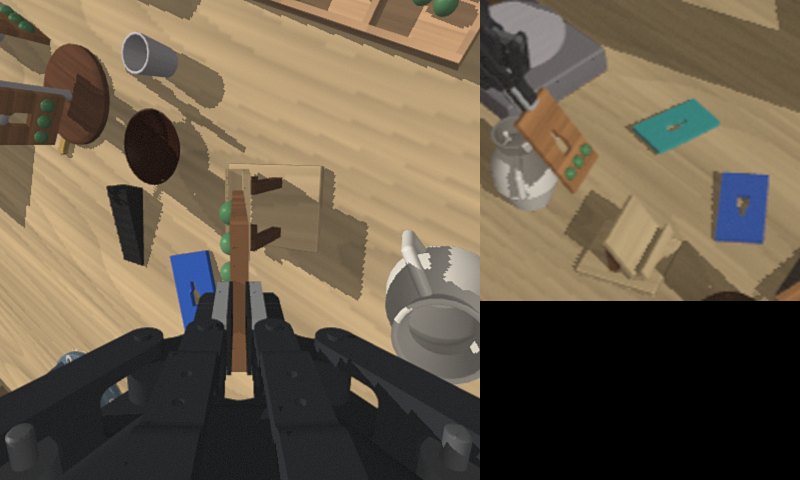

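The board is lifted cleanly, marbles on the tool −y side. Now its pose in the tool frame, from wrist depth.

```bash
cat > meas.py <<'E'
from h import *
def cloudt(c):
    K=c["camera_matrix"];z=c["z_map"];T=c["tool_from_camera"]
    v,u=np.mgrid[:480,:640]
    P=np.stack([(u-K[0,2])/K[0,0]*z,(v-K[1,2])/K[1,1]*z,z],-1)@T[:3,:3].T+T[:3,3]
    P[z<=0]=np.nan
    return P
E
python3 - <<'E'
from meas import *
np.set_printoptions(precision=1,suppress=True)
c=np.load("w5.npz");B=cloudt(c);hsv=cv2.cvtColor(c["image"],cv2.COLOR_RGB2HSV)
for r in range(186,376,8):
    j=[318,322]
    print(r,[(hsv[r,k].tolist(),np.round(B[r,k],1).tolist()) for k in j])
m=(hsv[...,0]<15)&(hsv[...,1]>110)&(abs(B[...,1])<8)&(B[...,2]>0)&(B[...,2]<120)&(B[...,0]>30)
p=B[m];print(m.sum(),np.polyfit(p[:,2],p[:,0],1),np.percentile(p,[2,50,98],axis=0))
E
```

```text
186 [([17, 86, 128], [19.6, -0.9, 251.5]), ([18, 90, 162], [27.2, 3.2, 184.7])]
194 [([12, 126, 113], [34.7, -0.6, 70.2]), ([13, 131, 111], [34.7, 2.2, 70.4])]
202 [([13, 131, 117], [34.7, -0.5, 36.1]), ([12, 127, 116], [34.8, 1.8, 35.4])]
210 [([13, 127, 108], [34.7, -0.4, 10.1]), ([13, 124, 107], [34.8, 1.6, 9.5])]
218 [([12, 131, 113], [34.7, -0.4, -9.9]), ([13, 132, 114], [34.4, 1.4, -8.6])]
226 [([13, 136, 111], [34.3, -0.4, -24.5]), ([13, 132, 114], [34.6, 1.3, -25.6])]
234 [([13, 129, 115], [30.8, -0.4, -24.3]), ([12, 129, 115], [31.0, 1.3, -25.1])]
242 [([13, 131, 117], [27.3, -0.4, -24.2]), ([13, 129, 113], [27.6, 1.3, -25.2])]
250 [([13, 129, 113], [24.2, -0.4, -25.6]), ([12, 129, 115], [24.4, 1.3, -26.1])]
258 [([13, 132, 114], [20.4, -0.4, -24.9]), ([13, 130, 114], [20.3, 1.4, -24.5])]
266 [([13, 133, 113], [16.6, -0.3, -24.2]), ([12, 130, 114], [16.7, 1.4, -24.7])]
274 [([14, 137, 112], [13.2, -0.3, -25.1]), ([12, 138, 113], [13.7, 1.4, -26.4])]
282 [([12, 133, 102], [9.1, -0.3, -24.0]), ([13, 131, 115], [9.6, 1.4, -25.2])]
290 [([13, 131, 99], [5.9, -0.3, -25.4]), ([12,
[... 228 characters left out ...]
5.3]), ([12, 126, 99], [-5.9, 1.5, -24.7])]
322 [([13, 130, 100], [-10.0, -0.3, -24.5]), ([13, 134, 97], [-10.1, 1.5, -24.3])]
330 [([13, 130, 98], [-13.0, -0.3, -26.2]), ([14, 130, 100], [-13.2, 1.5, -25.9])]
338 [([13, 132, 118], [-17.9, -0.3, -24.8]), ([13, 134, 116], [-17.6, 1.5, -25.2])]
346 [([13, 131, 113], [-21.3, -0.3, -25.9]), ([13, 130, 116], [-21.6, 1.5, -25.4])]
354 [([13, 131, 115], [-25.9, -0.3, -25.2]), ([13, 130, 116], [-26.8, 1.5, -23.9])]
362 [([13, 131, 115], [-30.7, -0.3, -24.4]), ([13, 131, 115], [-30.0, 1.5, -25.4])]
370 [([13, 134, 110], [-33.6, -0.3, -26.4]), ([14, 132, 110], [-35.1, 1.6, -24.2])]
293 [-0.  34.7] [[34.5 -4.3  1.3]
 [34.7 -0.5 32.3]
 [34.9  3.1 87.4]]
```

The board sits square in the grip: top edge at tool z −25, centred in x to 0.2 mm, slot point at tool (−0.2,−0.5,20.5). Moving to a high standoff in front of the rack.

```bash
python3 - <<'E'
from plant import env
from h import *
s=env.get_state();a=np.radians(172);ax=np.array([584.8,176.4,0]);d=np.array([np.cos(a),np.sin(a),0])
print(to(s,ax+d*150+[0,0,320],frame(172,0)))
E
```

```text
([12.1, -488.8, 201.5], [-0.4819, -0.2648, -0.9924])
```

```bash
python3 -m creep '{"linear":[[0,-15,-10],[12,-489,201],[12,-489,201],[12,-489,201],[12,-489,201],[12,-489,201],[12,-489,201],[12,-489,201],[12,-489,201],[12,-489,201],[12,-489,201],[12,-489,201],[12,-489,201],[12,-489,201],[12,-489,201],[12,-489,201],[12,-489,201],[12,-489,201],[12,-489,201],[12,-489,201]],"rot":[[0,0,0],[-0.482,-0.265,-0.992],[-0.482,-0.265,-0.992],[-0.482,-0.265,-0.992],[-0.482,-0.265,-0.992],[-0.482,-0.265,-0.992],[-0.482,-0.265,-0.992],[-0.482,-0.265,-0.992],[-0.482,-0.265,-0.992],[-0.482,-0.265,-0.992],[-0.482,-0.265,-0.992],[-0.482,-0.265,-0.992],[-0.482,-0.265,-0.992],[-0.482,-0.265,-0.992],[-0.482,-0.265,-0.992],[-0.482,-0.265,-0.992],[-0.482,-0.265,-0.992],[-0.482,-0.265,-0.992],[-0.482,-0.265,-0.992],[-0.482,-0.265,-0.992]]}' && python3 -m creep '{"linear":[[0,0,30],[0,0,65],[0,0,65],[0,0,65],[0,0,65]],"rot":[[0,0,0],[0,0,0],[0,0,0],[0,0,0],[0,0,0]]}'
python3 - <<'E'
from plant import env
from h import *
np.set_printoptions(precision=2,suppress=True)
s=env.get_state();R=Rn.from_quat(s["orientation"]).as_matrix();print(s["ee_pos"],R,s["qd"].max(),s["qpos"])
c=env.camera("wrist");np.savez("w6.npz",ee=s["ee_pos"],Rt=R,**c)
cv2.imwrite("pics/w6.png",c["image"][:,:,::-1])
E
```

```text
time_s: 11.92
ee_pos: [437.3, 195.3, 320.5]
orientation: [0.756, 0.655, -0.0, 0.002]
force: [0.3, 0.0, -0.3]
width: 5.4
time_s: 12.33
ee_pos: [438.1, 195.8, 257.5]
orientation: [0.755, 0.656, 0.001, 0.003]
force: [0.2, 0.2, -1.0]
width: 5.5
[438.1  195.83 257.49] [[ 0.14  0.99  0.  ]
 [ 0.99 -0.14 -0.  ]
 [-0.    0.01 -1.  ]] 0.00459150771397027 [ 0.18 -0.08  1.78 -0.    1.44  0.32]
```

View pics/w6.png

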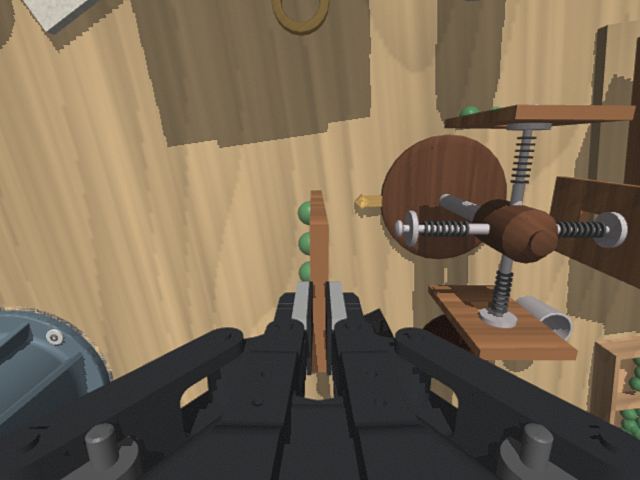

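The stud runs level across the image at row 229, with its head at u≈400, washer at u≈413 and hub at (520,230). It is in line with the tool's y axis. Now the stud in tool coordinates.

```bash
python3 - <<'E'
from meas import *
np.set_printoptions(precision=1,suppress=True)
c=np.load("w6.npz");B=cloudt(c);W=B@c["Rt"].T+c["ee"]
m=np.zeros((480,640),bool);m[200:262,385:505]=1
s=m&(W[...,2]>135)&(W[...,2]<185)
cols=np.nonzero(s.any(0))[0]
for u in range(cols.min(),cols.max(),3):
    vs=np.nonzero(s[:,u])[0]
    if len(vs)<2: continue
    vc=(vs.min()+vs.max())/2
    p=rayw(c,u,vc,160);t=c["Rt"].T@(p-c["ee"])
    print(u,vs.min(),vs.max(),"tool",t,"zmax",W[vs,u,2].max())
E
```

```text
394 225 231 tool [ 5.  58.4 97.8] zmax 158.93370884815175
397 220 236 tool [ 5.  60.7 97.8] zmax 166.16127635575265
400 220 235 tool [ 5.4 63.1 97.8] zmax 167.43109313486494
403 225 231 tool [ 5.  65.4 97.8] zmax 164.2666197282842
406 214 244 tool [ 4.2 67.8 97.8] zmax 163.64387284943575
409 211 246 tool [ 4.6 70.1 97.8] zmax 167.70275112603977
412 211 246 tool [ 4.6 72.5 97.9] zmax 174.30210344106115
415 213 243 tool [ 5.  74.8 97.9] zmax 175.1532525634825
418 225 231 tool [ 5.  77.1 97.9] zmax 163.64456429694684
421 224 233 tool [ 4.6 79.5 97.9] zmax 163.38870437032767
424 221 236 tool [ 4.6 81.8 97.9] zmax 165.58574213341387
427 223 234 tool [ 4.6 84.2 97.9] zmax 166.4515345536536
430 221 236 tool [ 4.6 86.5 97.9] zmax 165.16527489527462
433 222 235 tool [ 4.6 88.9 97.9] zmax 167.28992088330529
436 221 236 tool [ 4.6 91.2 98. ] zmax 165.60230368865865
439 222 235 tool [ 4.6 93.6 98. ] zmax 167.44329493340973
442 221 236 tool [ 4.6 95.9 98. ] zmax 166.84120725985116
445 221 235 tool [ 5.  98.2 98. ] zmax 166.71592814693662
448 221 236 tool [  4.6 100.6  98. ] zmax 165.6653189181753
[... 396 characters left out ...]
   98.1] zmax 164.7144030910357
472 222 233 tool [  5.4 119.3  98.1] zmax 164.79220123758478
475 213 234 tool [  8.6 121.2  98.1] zmax 164.67054045027274
478 209 237 tool [  9.  123.5  98.1] zmax 165.19734007750517
481 206 240 tool [  9.  125.9  98.1] zmax 164.31220095400863
484 204 243 tool [  8.6 128.2  98.1] zmax 164.77981238513584
487 202 244 tool [  9.  130.5  98.1] zmax 164.73389406068077
490 201 246 tool [  8.6 132.9  98.2] zmax 167.2150401702168
493 200 248 tool [  8.2 135.3  98.2] zmax 172.32827134151478
496 200 250 tool [  7.4 137.8  98.2] zmax 176.90049919949237
499 200 251 tool [  7.  140.2  98.2] zmax 181.2795399857236
502 200 261 tool [  3.  143.1  98.2] zmax 184.89783682290283
```

The stud axis is at tool x=4.6 and parallel to tool y. The head end is at y≈60 and the neck point at y≈69.7. I'll shift +4.8 in x and lower 52.5 so the wide part faces the head, then re-measure.

```bash
python3 -m creep '{"linear":[[2,0,20],[4.8,0,40],[4.8,0,52.5],[4.8,0,52.5],[4.8,0,52.5],[4.8,0,52.5],[4.8,0,52.5]],"rot":[[0,0,0],[0,0,0],[0,0,0],[0,0,0],[0,0,0],[0,0,0],[0,0,0]]}'
python3 - <<'E'
from plant import env
from meas import *
np.set_printoptions(precision=1,suppress=True)
s=env.get_state();R=Rn.from_quat(s["orientation"]).as_matrix();print(s["ee_pos"],R[2])
c=dict(env.camera("wrist"),ee=s["ee_pos"],Rt=R);np.savez("w7.npz",**c)
B=cloudt(c);W=B@R.T+c["ee"]
m=np.zeros((480,640),bool);m[170:270,385:520]=1
st=m&(W[...,2]>135)&(W[...,2]<185)
cols=np.nonzero(st.any(0))[0]
for u in range(cols.min(),cols.max()-20,5):
    vs=np.nonzero(st[:,u])[0]
    if len(vs)>1: print(u,vs.min(),vs.max(),R.T@(rayw(c,u,(vs.min()+vs.max())/2,160)-c["ee"]))
hsv=cv2.cvtColor(c["image"],cv2.COLOR_RGB2HSV)
m=(hsv[...,0]<15)&(hsv[...,1]>110)&(abs(B[...,1])<8)&(B[...,2]>-40)&(B[...,2]<120)
p=B[m];q=p[p[:,2]<-15];print("top",np.percentile(q,[1,50,99],axis=0));q=p[p[:,2]>0];print("side",np.percentile(q,[2,50,98],axis=0))
E
```

```text
time_s: 12.97
ee_pos: [439.4, 200.8, 205.4]
orientation: [0.755, 0.656, 0.002, 0.003]
force: [-0.8, 0.4, -0.8]
width: 5.2
[439.4 200.8 205.4] [-0.  0. -1.]
410 251 259 [-0.5 58.  45.8]
415 246 264 [-0.5 61.2 45.8]
420 249 261 [-0.5 64.4 45.8]
425 235 268 [ 1.9 67.4 45.9]
430 234 269 [ 1.9 70.6 45.9]
435 235 269 [ 1.5 73.9 45.9]
440 251 260 [-0.8 77.3 45.9]
445 246 264 [-0.5 80.5 46. ]
450 248 263 [-0.8 83.7 46. ]
455 246 264 [-0.5 86.9 46. ]
460 246 264 [-0.5 90.1 46. ]
465 247 264 [-0.8 93.3 46.1]
470 246 264 [-0.5 96.5 46.1]
475 246 264 [-0.5 99.7 46.1]
480 246 264 [ -0.5 102.9  46.1]
485 247 264 [ -0.8 106.1  46.1]
490 246 264 [ -0.5 109.3  46.2]
495 246 265 [ -0.8 112.6  46.2]
top [[-34.1  -3.7 -33.2]
 [  8.2  -0.1 -25.2]
 [ 35.2   3.3 -17.7]]
side [[34.8 -5.2  1.9]
 [35.  -1.4 32.4]
 [35.3  2.5 86.8]]
```

Aligned: stud x −0.5 against board 0.1, and height within 1 mm of the wide part's centre. Pushing in over the head.

```bash
python3 -m creep '{"linear":[[-0.5,15,0],[-0.5,30,0],[-0.5,42,0],[-0.5,50,0],[-0.5,56,0],[-0.5,60,0],[-0.5,63,0],[-0.5,66,0],[-0.5,66,0],[-0.5,66,0]],"rot":[[0,0,0],[0,0,0],[0,0,0],[0,0,0],[0,0,0],[0,0,0],[0,0,0],[0,0,0],[0,0,0],[0,0,0]]}' - 80
python3 -m creep '{"linear":[[0,2,0],[0,4,0],[0,6,0],[0,6,0],[0,6,0],[0,6,0]],"rot":[[0,0,0],[0,0,0],[0,0,0],[0,0,0],[0,0,0],[0,0,0]]}'
python3 - <<'E'
from plant import env
from meas import *
np.set_printoptions(precision=1,suppress=True)
s=env.get_state();R=Rn.from_quat(s["orientation"]).as_matrix();print(s["ee_pos"],R.T@s["force"],R.T@s["wrist_torque"])
c=dict(env.camera("wrist"),ee=s["ee_pos"],Rt=R);np.savez("w8.npz",**c);b=env.camera("scene")["image"][215:345,290:430,::-1]
o=np.zeros((480,800,3),np.uint8);o[:,:430]=c["image"][:,150:580,::-1];o[:344,430:]=cv2.resize(b,(370,344),interpolation=cv2.INTER_CUBIC)
cv2.imwrite("pics/w8.png",o)
E
```

```text
time_s: 13.85
ee_pos: [503.1, 191.0, 203.6]
orientation: [0.755, 0.656, 0.0, 0.002]
force: [0.3, -0.0, -1.3]
width: 4.7
time_s: 14.35
ee_pos: [509.0, 190.2, 203.6]
orientation: [0.755, 0.656, 0.0, 0.002]
force: [-2.0, -0.2, 0.2]
width: 4.2
[509.  190.2 203.6] [-0.5 -1.9 -0.2] [ 0.6  0.  -0. ]
```

View pics/w8.png

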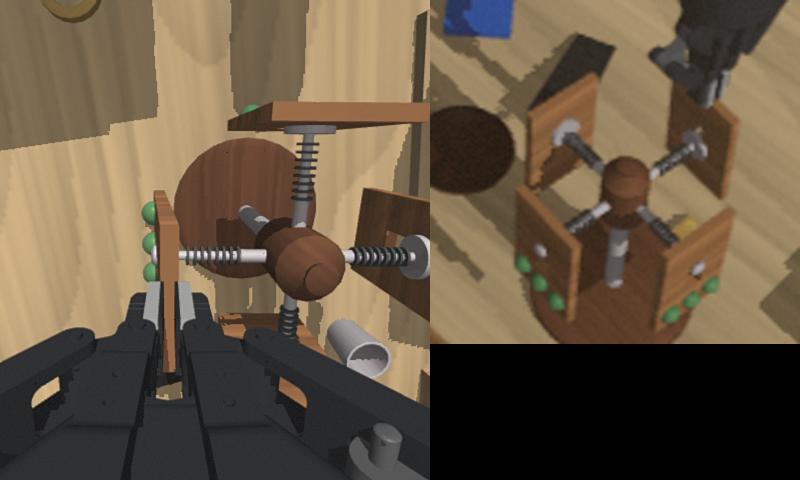

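The head shows through the board's wide part on the marble side (153,255), and the washer is against the back. Checking the board's tilt and depth before lowering.

```bash
python3 - <<'E'
from meas import *
np.set_printoptions(precision=1,suppress=True)
c=np.load("w8.npz");R=c["Rt"];B=cloudt(c);W=B@R.T+c["ee"]
hsv=cv2.cvtColor(c["image"],cv2.COLOR_RGB2HSV)
m=(hsv[...,0]<15)&(hsv[...,1]>110)&(abs(B[...,1])<12)&(B[...,2]>-40)&(B[...,2]<110);m[:,340:]=0
p=B[m]
for a,b in [(-30,-20),(0,15),(15,30),(30,45),(45,60),(60,75),(75,90)]:
    q=p[(p[:,2]>a)&(p[:,2]<b)]
    if len(q)>5: print(a,b,len(q),np.percentile(q[:,1],[3,50,97]),np.percentile(q[:,0],[3,97]))
# stud columns
for u in range(296,440,4):
    col=slice(235,275);vs=np.nonzero((W[col,u,2]>140)&(W[col,u,2]<180)&(hsv[col,u,1]<70))[0]+235
    if len(vs)>1: print(u,vs.min(),vs.max(),R.T@(rayw(c,u,(vs.min()+vs.max())/2,160)-c["ee"]))
E
```

```text
-30 -20 2082 [-3.9 -0.2  3.3] [-32.3  34.8]
0 15 124 [-6.6 -4.6  1.3] [-1.  35.2]
15 30 110 [-7.6 -5.5  0.2] [13.7 35.3]
30 45 60 [-8.7 -4.8 -0.7] [-8.9 35.3]
45 60 43 [-8.9 -5.8 -1.5] [16.8 35.2]
60 75 38 [-10.1  -6.4  -2.7] [34.7 35.3]
75 90 29 [-10.7  -7.2  -3.6] [34.9 35.2]
304 245 264 [ 0.5 -9.5 43.6]
332 251 259 [ 0.2  8.2 43.7]
336 246 263 [ 0.5 10.7 43.7]
340 251 259 [ 0.2 13.2 43.7]
344 246 264 [ 0.2 15.7 43.7]
348 251 259 [ 0.2 18.3 43.7]
352 246 264 [ 0.2 20.8 43.7]
356 250 260 [ 0.2 23.3 43.7]
360 248 263 [-0.2 25.9 43.7]
364 247 263 [ 0.2 28.4 43.7]
368 251 259 [ 0.2 30.9 43.7]
372 246 264 [ 0.2 33.4 43.8]
376 251 259 [ 0.2 36.  43.8]
380 246 264 [ 0.2 38.5 43.8]
384 250 261 [-0.2 41.1 43.8]
388 246 265 [-0.2 43.6 43.8]
392 249 261 [ 0.2 46.1 43.8]
396 249 261 [ 0.2 48.6 43.8]
400 249 261 [ 0.2 51.2 43.8]
404 249 261 [ 0.2 53.7 43.8]
408 248 261 [ 0.5 56.2 43.8]
412 248 263 [-0.2 58.8 43.8]
416 249 261 [ 0.2 61.3 43.8]
```

The board has tilted about 3.8° in the grip against the spring, so the wide part sits about 3 mm short. I'll tilt the tool to counter it, push slightly further and grip harder.

```bash
python3 -m creep '{"linear":[[0,0,0],[0,0.5,0],[0,1,0],[0,1.5,0],[0,2,0],[0,2.5,0],[0,2.5,0],[0,2.5,0],[0,2.5,0]],"rot":[[-0.02,0,0],[-0.04,0,0],[-0.06,0,0],[-0.08,0,0],[-0.1,0,0],[-0.11,0,0],[-0.11,0,0],[-0.11,0,0],[-0.11,0,0]]}' - 110
cat >> meas.py <<'E'
def board(c,umax=340):
    # board mid-plane y,z line in tool frame -> world; radius from axis along stud direction
    R=c["Rt"];B=cloudt(c);hsv=cv2.cvtColor(c["image"],cv2.COLOR_RGB2HSV)
    m=(hsv[...,0]<15)&(hsv[...,1]>110)&(abs(B[...,1])<16)&(B[...,2]>-45)&(B[...,2]<110)&(B[...,0]>33)&(B[...,0]<37);m[:,umax:]=0
    p=B[m];mid=[]
    for a in range(0,95,10):
        q=p[(p[:,2]>a)&(p[:,2]<a+10)]
        if len(q)>8: mid.append((np.median(q[:,2]),(np.percentile(q[:,1],4)+np.percentile(q[:,1],96))/2))
    k=np.polyfit(*np.array(mid).T,1)
    return k,np.array(mid)
E
cat > look.py <<'E'
from plant import env
from meas import *
np.set_printoptions(precision=2,suppress=True)
s=env.get_state();R=Rn.from_quat(s["orientation"]).as_matrix();print(s["ee_pos"],"f",R.T@s["force"])
c=dict(env.camera("wrist"),ee=s["ee_pos"],Rt=R);np.savez("wl.npz",**c)
k,mid=board(c);print("line",k);
d=np.array([np.cos(np.radians(172)),np.sin(np.radians(172)),0])
# neck point calibrated from standoff view: w7 tool frame neck (y=68.5,x=-.5,z=45.4)
w=np.load("w7.npz");N=w["ee"]+w["Rt"]@[-.5,68.5,45.4];N[2]=160
for n,z in (("slot",20.5),("wide",45.0)):
    P=c["ee"]+R@[0,k[0]*z+k[1],z];e=P-N
    print(n,P,"radius",82+e@d,"side",np.cross(d,e)[2],"dz",e[2])
print("tilt deg",np.degrees(np.arctan(k[0])),"tool lean",np.degrees(np.arcsin(R[2,1])))
E
python3 look.py
```

```text
time_s: 15.2
ee_pos: [511.6, 189.7, 203.5]
orientation: [0.754, 0.655, 0.036, 0.044]
force: [-3.5, 1.0, 0.7]
width: 3.1
[511.59 189.73 203.53] f [ 0.5  -3.46 -1.07]
line [-0.11 -3.42]
slot [508.39 190.12 182.53] radius 80.97172755260922 side 0.3722658865071381 dz 22.531836759661815
wide [508.58 190.03 157.9 ] radius 80.76752355953944 side 0.439234225027352 dz -2.102623751033576
tilt deg -6.009839605178533 tool lean 6.48486791714772
```

The board is upright and pressed back, at radius about 80.8 with 3.5 N. Pushing 1 mm more and lowering 23 mm.

```bash
python3 -m creep '{"linear":[[0,1,0],[0,0.8,2],[0,0.5,4.5],[0,0.2,7],[0,-0.1,10],[0,-0.5,13],[0,-0.8,16],[0,-1.1,18.5],[0,-1.4,21],[0,-1.6,22.9],[0,-1.6,22.9],[0,-1.6,22.9],[0,-1.6,22.9]],"rot":[[0,0,0],[0,0,0],[0,0,0],[0,0,0],[0,0,0],[0,0,0],[0,0,0],[0,0,0],[0,0,0],[0,0,0],[0,0,0],[0,0,0],[0,0,0]]}'
python3 look.py
```

```text
time_s: 16.33
ee_pos: [512.7, 189.4, 180.4]
orientation: [0.754, 0.655, 0.036, 0.044]
force: [-4.4, 1.4, -2.4]
width: 3.3
[512.72 189.41 180.45] f [ 0.74 -4.83  1.85]
line [-0.1  -3.02]
slot [509.98 189.74 159.5 ] radius 79.33854536218377 side 0.5293008293551564 dz -0.49876316869560355
wide [510.27 189.63 134.88] radius 79.04190950547162 side 0.5988084455439707 dz -25.123175623381684
tilt deg -5.805246763158889 tool lean 6.495533046331523
```

Slot is at the stud in height (−0.5 mm) and behind the head at radius about 79. I'll back off 2.5 mm so the washer clamps it, then open.

```bash
python3 -m creep '{"linear":[[0,-1,0],[0,-2.5,0],[0,-2.5,0],[0,-2.5,0]],"rot":[[0,0,0],[0,0,0],[0,0,0],[0,0,0]]}' && python3 look.py && python3 -m creep '{"linear":[[0,0,0],[0,0,0],[0,0,0],[0,0,0],[0,0,0],[0,0,0]],"rot":[[0,0,0],[0,0,0],[0,0,0],[0,0,0],[0,0,0],[0,0,0]]}' 0.4 20 && python3 look.py
python3 - <<'E'
from h import *
from plant import env
c=np.load("wl.npz");b=env.camera("scene")["image"][215:345,290:430,::-1]
o=np.zeros((480,800,3),np.uint8);o[:,:430]=c["image"][:,150:580,::-1];o[:344,430:]=cv2.resize(b,(370,344),interpolation=cv2.INTER_CUBIC)
cv2.imwrite("pics/w9.png",o)
E
```

```text
time_s: 16.72
ee_pos: [510.3, 189.8, 180.5]
orientation: [0.754, 0.655, 0.036, 0.044]
force: [-3.5, -0.1, -1.3]
width: 3.3
[510.28 189.82 180.49] f [-0.54 -3.58  0.9 ]
line [-0.09 -2.92]
slot [507.94 190.09 159.58] radius 81.41508463020864 side 0.4652201695204956 dz -0.4162501550101467
wide [508.57 189.93 135.  ] radius 80.76488341807423 side 0.5320570475924916 dz -25.0017464091257
tilt deg -5.015880653224829 tool lean 6.530887200226859
time_s: 17.27
ee_pos: [510.7, 189.8, 180.8]
orientation: [0.754, 0.655, 0.037, 0.044]
force: [-0.6, 0.4, -0.2]
width: 34.0
[510.75 189.81 180.83] f [ 0.34 -0.73  0.16]
line [-0.1  -4.31]
slot [506.71 190.33 159.72] radius 82.66225388124225 side 0.40123472901481916 dz -0.27771226531032767
wide [506.96 190.23 135.09] radius 82.40697912671375 side 0.4619991791284358 dz -24.910540123434885
tilt deg -5.983882775543382 tool lean 6.577727340356235
```

View pics/w9.png

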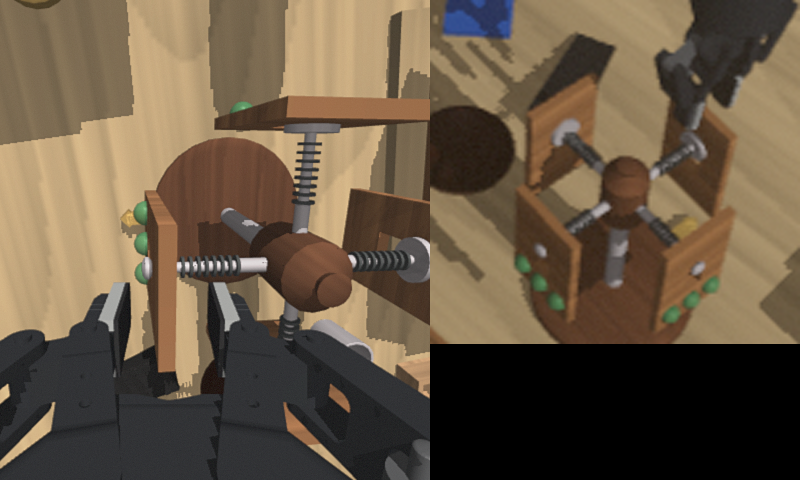

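Released: the board hangs upright on the stud, head visible on the marble side at (148,268), washer behind it, radius ≈82.6 and dz ≈ −0.3. Withdrawing along the tool axis and checking once more.

```bash
python3 -m creep '{"linear":[[0,0,-10],[0,0,-25],[0,0,-45],[0,0,-75],[0,0,-110],[0,0,-145],[0,0,-145],[0,0,-145],[0,0,-145],[0,0,-145]],"rot":[[0,0,0],[0,0,0],[0,0,0],[0,0,0],[0,0,0],[0,0,0],[0,0,0],[0,0,0],[0,0,0],[0,0,0]]}'
python3 - <<'E'
from plant import env
from meas import *
np.set_printoptions(precision=1,suppress=True)
s=env.get_state();R=Rn.from_quat(s["orientation"]).as_matrix();print(s["ee_pos"],s["qd"].max(),s["force"])
c=dict(env.camera("wrist"),ee=s["ee_pos"],Rt=R);B=cloudt(c);W=B@R.T+c["ee"]
w=np.load("w7.npz");N=w["ee"]+w["Rt"]@[-.5,68.5,45.4];N[2]=160
F=frame(172,0);D=(W-N)@F  # x side(+y), y inward, z down rel. to neck
hsv=cv2.cvtColor(c["image"],cv2.COLOR_RGB2HSV)
m=(hsv[...,0]<15)&(hsv[...,1]>110)&(abs(D[...,1])<12)&(abs(D[...,0])<45)&(D[...,2]<70)&(D[...,2]>-60)
p=D[m];t=p[p[:,2]<-40]
print("top face: side/inward/z percentiles",np.percentile(t,[2,50,98],axis=0))
for a in range(-40,70,20):
    q=p[(p[:,2]>a)&(p[:,2]<a+20)&(p[:,0]>30)]
    if len(q)>8:print(a,np.percentile(q[:,1],[4,96]),q[:,0].mean())
t0=np.load("top0.npz");t1=env.camera("top");
W0,W1=cloud(t0),cloud(t1)
for n,(u,v,r) in dict(jug=(492,205,30),ash=(320,225,25),tin=(130,207,25),shot=(307,178,14),wedge=(315,285,35),gauge=(142,287,15)).items():
    f=lambda W:(lambda s:s[s[:,2]>8].mean(0))(W[v-r:v+r,u-r:u+r].reshape(-1,3))
    print(n,f(W1)-f(W0))
cv2.imwrite("pics/f.png",np.concatenate([cv2.resize(c["image"][:,100:520,::-1],(400,457)),cv2.resize(t1["image"][150:310,180:320,::-1],(400,457))],1))
E
```

```text
time_s: 18.2
ee_pos: [493.3, 192.4, 323.1]
orientation: [0.754, 0.655, 0.035, 0.043]
force: [0.2, 0.1, 0.1]
width: 34.1
[493.3 192.4 323.1] 0.009724000596494992 [0.2 0.1 0.1]
top face: side/inward/z percentiles [[-33.3  -4.5 -46.7]
 [  1.8  -0.9 -45.2]
 [ 34.4   3.3 -41.2]]
-40 [-4.4  2.7] 33.92843056249873
-20 [-4.4  3.1] 34.3095506464974
0 [-4.5  2.4] 33.65049023338363
20 [-4.5  2.7] 34.085307280262924
40 [-4.4  2.6] 34.44028632171794
jug [ 0.3 -0.   0.3]
ash [ 0.   0.3 -0.1]
tin [ 0.2 -0.1 -0.1]
shot [ 0.4 -0.1  0.5]
wedge [-0.4  0.3  0. ]
gauge [  -5.6 -205.2  687.3]
```

View pics/f.png

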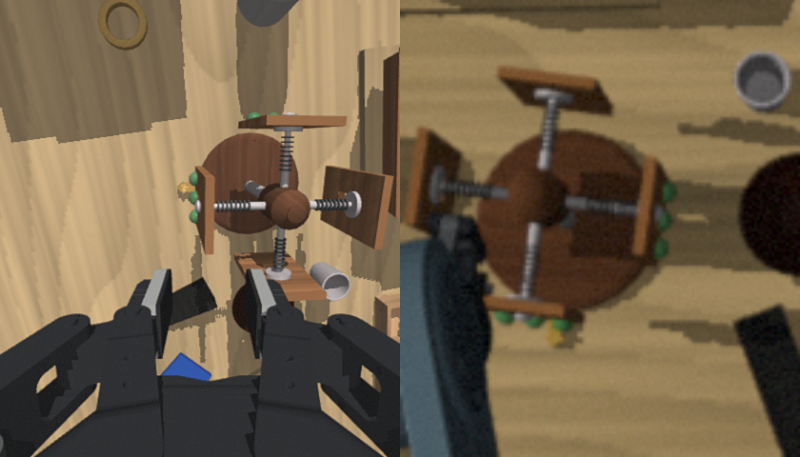

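The board hangs upright at the front over the pointer, marbles outward, and nothing is touching it. Its top edge is 45.2 mm above the stud (45.5 expected), and depth is within 1 mm. The gauge figure comes from the arm hiding the ring in the top view; the wrist view shows the ring still lying flat.

```bash
python3 -c "
from plant import env
print(env.hand_in())"
```

```text
the job is handed in; nothing more can be done
None
```

I turned the rack about 129° so the empty stud is at the front. I then took the wooden sample board off the easel and hung it on that stud by its keyhole, marbles outward, and handed the job in at about 18 s on the robot's clock.

**Last checks after withdrawing:**
- **Board height:** the slot is within about 0.3 mm of the stud's height.
- **Board depth and side:** depth is within about 1 mm of the stud's point, and sideways it is within 1 mm.
- **Upright:** no tilt showed along the board's edge.
- **Stud direction:** the stud still points along the brass pointer, within a few degrees.
- **Robot clear:** the gripper is off the board, with about 0.2 N on the wrist.
- **Other things:** the jug, ashtray, tin, shot glass and wedge moved less than 1 mm.

**What went wrong or disagreed:**
- My first grip on the stud head slipped off, so I drag-turned the rack with the fingers loosely around the washer and head instead.
- The first estimate of the board's top edge was 9 mm off; a close look with the wrist camera corrected it before gripping.
- The board tilted about 4° in the grip against the washer's spring. I tilted the tool to counter it, and the board was upright before I lowered it.
- The top-view check on the gauge ring gave a meaningless number because the arm hid the ring. In the wrist picture it was lying flat, but I did not measure its position again.

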